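# Load the crispbread into the toaster and hold its lever at the third click

## Task

Take the crispbread off its sloping wooden rest, stand it upright on its edge in the toaster's slot and let go of it. Then push the toaster's lever down past the first two clicks to the third, without running on to the bottom stop, and keep holding it there: the lever springs back if released, so finish with the fingers still pressing it at the third click. Leave the cups, the glass and the pepper mill where they stand.

Things in the scene. Friction and masses are not known exactly. Their poses are not given: they have to be found in the camera images.
- crispbread: Square rigid brown crispbread, rows of dimples, 100 x 100 x 14 mm, about 60 g. Origin in its middle; x width, y thickness, z height toward its upper edge. It starts leaning on the rest, z 40 degrees from vertical, x level, y out of its underside. Its upper 43 mm are free on both faces: grip there across the thickness, fingers pointing along the slice.
- slice_rest: Sloping wooden rest, base 100 x 85 mm, fixed. Origin on the counter under its middle, z up. The slice's lower edge lies 36 mm above the origin, parallel to the rest's x axis within 1 cm of centred; its upper edge is displaced 64 mm toward the rest's +y, 113 mm above the counter.
- toaster: Low toaster, steel sides, black ends, fixed; 186 mm long (x), 122 wide (y), 115 high. Origin in the middle of its underside, z up, lever on the -x end. Central slot in the top, 132 mm along x, 28 mm along y. The lever moves the carriage in it, whose top is 65 mm above the counter with the lever up: a slice standing on it then reaches 165 mm above the counter.
- slot_mouth (a point): Centre of the slot's opening, in the plane of the toaster's top, 115 mm above the counter; axes as the toaster's.
- lever_top (a point): Middle of the upper face of the black lever paddle outside the toaster's -x end; paddle 30 mm (toaster x) by 44 mm (y), 10 mm thick, its middle 28 mm out from the end face, upper face 105 mm above the counter when up. Moves down with the lever; axes as the toaster's.
- lever (a joint): Downward travel of lever and carriage, m: 0 up, clicks at 0.011, 0.022, 0.033 (third), bottom stop 0.045. Four pale lines beside the paddle, the lowest longest, mark the height of its middle at rest and at the clicks. With the slice loaded it pushes up with about 4 N at rest, 6.5 N at the third click; the clicks are a ripple of 1.7 N on that, so it returns to 0 when released.
- cup_near: Espresso cup with a handle, 63 x 88 x 51 mm, loose, between rest and toaster; origin at its underside. Leave it.
- glass_mid: Small tumbler, 68 mm wide, 84 mm tall, loose, behind the cup; origin at its underside. Leave it.
- cup_far: Espresso cup with a handle, 63 x 88 x 51 mm, loose, left of the toaster; origin at its underside. Leave it.
- pepper: Wooden pepper mill, 58 mm wide, 170 mm tall, loose, right of the rest; origin at its underside. Leave it.

How it is judged:
By the outcome, as a careful person would: the job done as asked, in the order asked, and still so for the second after the job is handed in, while the arm keeps its last pose, push and grip.
It also fails if it takes over 48 s, if anything falls off the work surface, if the arm or the gripper's body presses on something with over 40 N, if the wrist force passes 120 N, or if a joint passes its speed limit or range.

## Robot

A 6-joint arm with a two-finger parallel gripper is mounted at the origin on a cart in front of the work surface, level with it; the furniture and walls round the work are solid. World frame = base frame: x ahead of the robot, y to its left, z up, the work surface at z = 0. Lengths are in mm, angles in rad, forces in N, time in s.
With the tool pointing down it reaches from about 300 to 775 mm from the base axis. Payload 14.6 kg.
Tool frame: the origin (TCP) lies at the very end of the fingers, on their centre line; the grasp point (between the pads) lies 19 mm behind it; z points along the fingers, y is the direction in which the jaws open and shut (so a half turn about z gives the same grasp; the last joint's range is limited). The gripper opens to 94 mm and grips with 3 to 60 N. Pads are 16 mm wide; open, the fingers measure 119 mm over their backs; the gripper's body (75 mm by 177 mm) begins 78 mm behind the grasp point.
Start: joints at [-1.202, 0.3, 1.521, -0, 1.321, -0.067], TCP at [232.167, -498.586, 205.446] pointing down, gripper open.
Joint ranges: [-3.03, 3.03], [-0.79, 2.21], [0.23, 2.52], [-1.04, 4.18], [0, 3.07], [-2.55, 2.55]. Speed limits (rad/s): [2.22, 2.22, 2.57, 3.14, 3.14, 3.14].

## Interface

Orientations are given as [roll, pitch, yaw] about the fixed x, y, z axes, in that order (R = Rz(yaw) Ry(pitch) Rx(roll)).
In Python, from cell import manip gives the robot as it stands.
- The arm moves only by the shell command python3 -m inch 'ROWS' [FORCE]. ROWS is a JSON object of lists of equal length, an entry for each row: "grip": the opening, from -1 (shut) to 1 (fully open), so that 0 is half open; "travel": the shift along the world's x, y, z in cm, a list of three; "turn": the turn, a rotation vector about the world's x, y, z in degrees, a list of three. A call has 1 to 10 rows; each row is the pose to reach, as a shift and turn from the pose measured when the call began; what a row does not reach only later rows make up. A row lasts 1/8 s, in which the tool goes at most 62.5 mm and 10.7 degrees, less where a joint would pass 70% of its speed; a pose out of reach is approached as far as the arm can. A call with a gripper value outside its range is refused whole. The fingers move at their own pace and stop on an object; FORCE is the grip in N (left out, the last holds). Time passes only in rows, so rows that repeat a pose let the fingers close. It gives the time, the measured TCP pose, the force and the opening at its end, in the units of the state.
- manip.read_state(): the state, without advancing time (a new reading comes with each control period).
- manip.camera(name): name is "scene" or "top" or "wrist"; returns (picture, depth): 384x512x3 uint8, red, green, blue; 384x512 float32, mm along the optical axis (not along the pixel's ray), 0 where there is no reading.
- manip.calibration(name): a dict with "fx", "fy", "cx", "cy" (pixels), "k1" (the pictures are not rectified: a ray, as slopes to the right and down, at radius r is drawn at 1 + k1 r^2 times it, then the intrinsics apply), "world_from_camera" (4x4, takes a point from camera to world coordinates). Camera axes: x right, y up, looking along -z (the intrinsics and any distortion apply to the point x, -y, -z); pixel columns grow to the right and rows downward; lengths in mm; the calibration is good to about 2 mm. A picture is of the moment at which its call begins: read the wrist's pose just before it. calibration takes no time and is no camera call; for the wrist camera it gives the pose at the moment of the call.
- manip.sign_off(): hands the job in, once; it reports no verdict.
Trained networks look in the newest picture that a camera, given by its name, has taken for a name from the list of things; names that differ only in an ending like _2 or _b are one class to them, and where a whole thing is asked for, a point or a joint stands for the part that bears it (a point fixed in the world has none). Each returns a list of dicts, best first, with "p" (0 to 1); they miss things now and then, are a little off and sometimes report something else, mostly with a low value. They report only what shows in the picture. A call takes as long as a camera call.
- manip.look_for(camera, label): "bbox" ([left, top, right, bottom] in pixels, round what is visible of it).
The state is a dict: "clock": time; "joints": joint angles; "qd": joint speeds; "effort": joint torques, N m; "eef_pos": TCP position; "eef_rot": TCP orientation; "wrist_force": force on the tool from outside, world axes, zero at the start; "moment": the same for the moment, N m; "finger_gap": finger opening in mm.
Only numpy, scipy, OpenCV 4.12 (cv2) and the standard library are available. Lean on these libraries where they do the work, as an engineer would, in place of code of your own. Each camera call takes 0.05 s, during which the arm holds its last target.

## Working session

There is one attempt and no reset: what is moved stays moved. The work goes in short steps, Python scripts to look and compute and a shell command to move; the robot and the scene stay as the last step left them, time stands still between calls to the robot, and variables do not carry over. Pictures are saved under pics/ and viewed, and the job is handed in when it is done.

```bash
ls; mkdir -p pics
cat > h.py <<'E'
import numpy as np,cv2
from cell import manip
def snap(n,f):
    T=np.array(manip.calibration(n)["world_from_camera"])
    im,d=manip.camera(n)
    cv2.imwrite(f"pics/{f}.png",im[:,:,::-1]); np.savez(f"pics/{f}.npz",im=im,d=d,T=T)
    return im,d
def cloud(n,d,T=None):
    c=manip.calibration(n); T=np.array(c["world_from_camera"]) if T is None else T
    K=np.array([[c["fx"],0,c["cx"]],[0,c["fy"],c["cy"]],[0,0,1]])
    v,u=np.mgrid[:d.shape[0],:d.shape[1]]
    xd=(u-c["cx"])/c["fx"]; yd=(v-c["cy"])/c["fy"]
    x,y=xd.copy(),yd.copy()
    for _ in range(10):
        s=1+c["k1"]*(x*x+y*y); x=xd/s;y=yd/s
    P=np.stack([x*d,-y*d,-d,np.ones_like(d)],-1)
    W=(P@T.T)[...,:3]; W[d<=0]=np.nan
    return W
E
python3 - <<'E'
from h import *
for n in ["scene","top","wrist"]:
    snap(n,n+"0")
for l in ["crispbread","slice_rest","toaster","lever_top","cup_near","glass_mid","cup_far","pepper"]:
    for n in ["top","scene"]:
        print(l,n,[(np.round(r["bbox"]).tolist(),round(r["p"],2)) for r in manip.look_for(n,l)][:3])
print(manip.read_state())
E
```

```text
pics
crispbread top [([289.0, 162.0, 312.0, 193.0], 0.69)]
crispbread scene [([294.0, 196.0, 301.0, 216.0], 0.72)]
slice_rest top [([305.0, 161.0, 321.0, 184.0], 0.5), ([119.0, 229.0, 141.0, 248.0], 0.5)]
slice_rest scene [([291.0, 218.0, 319.0, 240.0], 0.48)]
toaster top [([131.0, 160.0, 198.0, 204.0], 0.62)]
toaster scene [([216.0, 154.0, 246.0, 193.0], 0.69)]
lever_top top [([144.0, 171.0, 197.0, 186.0], 0.61)]
lever_top scene [([240.0, 176.0, 243.0, 179.0], 0.43)]
cup_near top [([242.0, 178.0, 257.0, 196.0], 0.64)]
cup_near scene [([257.0, 202.0, 280.0, 218.0], 0.49)]
glass_mid top [([220.0, 143.0, 240.0, 165.0], 0.61)]
glass_mid scene [([266.0, 180.0, 282.0, 201.0], 0.57)]
cup_far top [([117.0, 230.0, 140.0, 248.0], 0.87)]
cup_far scene []
pepper top [([354.0, 140.0, 379.0, 159.0], 0.87), ([145.0, 174.0, 199.0, 186.0], 0.2)]
pepper scene [([358.0, 209.0, 376.0, 252.0], 0.89)]
{'clock': 0.95, 'joints': array([-1.20162705e+00,  2.99886048e-01,  1.52099695e+00,  6.22125014e-06,
        1.32074660e+00, -6.65687857e-02]), 'qd': array([-1.34011611e-03,  4.69451754e-04,  5.62051171e-05, -2.02338428e-03,
        2.22857562e-04,  2.08543658e-03]), 'effort': array([ 7.63963872e-04, -5.31656849e+01, -3.52911937e+01,  7.08952826e-02,
        2.13277718e-02, -5.47429408e-05]), 'eef_pos': array([ 232.15066601, -498.58121737,  205.45453065]), 'eef_rot': array([-3.14155620e+00, -8.47152842e-06,  4.35736524e-01]), 'wrist_force': array([-0.62321768, -0.41578486, -1.09418241]), 'moment': array([-0.00166626,  0.05083316, -0.01063579]), 'finger_gap': 93.77464417303074}
```

Run:
```python
import cv2
a=cv2.imread("pics/top0.png"); cv2.imwrite("pics/top0c.png",cv2.resize(a[125:275,100:400],None,fx=2.6,fy=2.6,interpolation=cv2.INTER_CUBIC))
b=cv2.imread("pics/scene0.png"); cv2.imwrite("pics/scene0c.png",cv2.resize(b[140:270,190:390],None,fx=4,fy=4,interpolation=cv2.INTER_CUBIC))
```

```text
(no output)
```

View pics/top0.png

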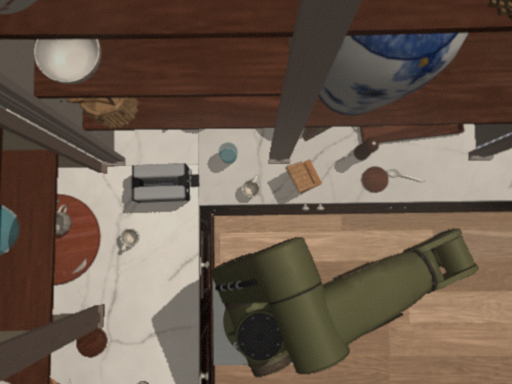

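View pics/top0c.png

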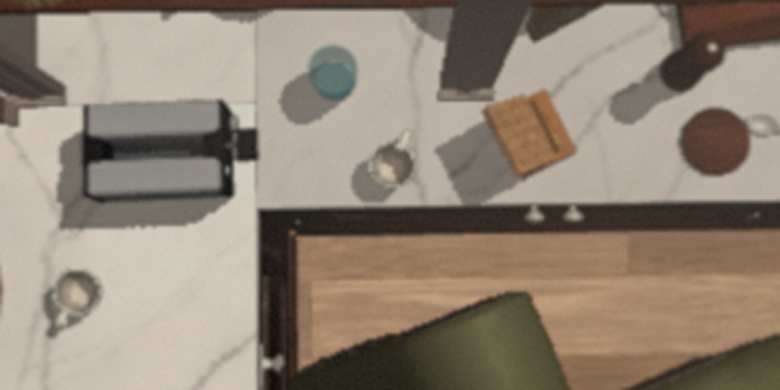

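View pics/scene0c.png

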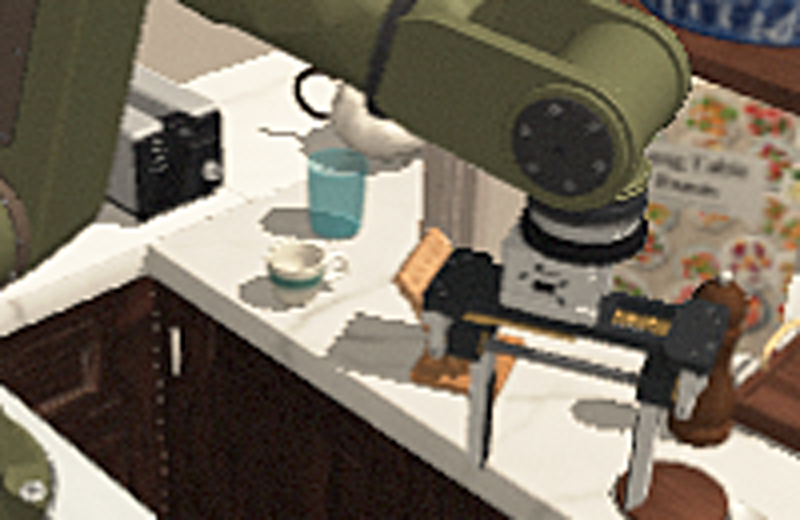

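View pics/wrist0.png

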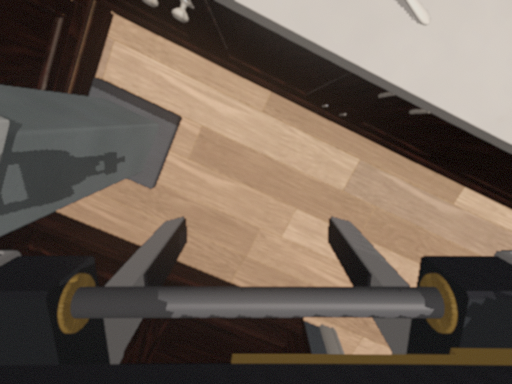

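Run:
```python
from h import *
np.set_printoptions(precision=0,suppress=True)
z=np.load("pics/top0.npz");W=cloud("top",z["d"],z["T"]);print(z["T"])
for r in range(125,275,6):
    print(r,[ "%d,%d,%d"%tuple(W[r,c]) if not np.isnan(W[r,c,0]) else "-" for c in range(110,400,24)])
np.save("pics/topW.npy",W)
# height map
H=W[...,2]; 
import cv2
v=np.clip(np.nan_to_num(H)/1.0+20,0,255).astype(np.uint8)
cv2.imwrite("pics/hm.png",cv2.resize(cv2.applyColorMap(v,cv2.COLORMAP_JET)[125:275,100:400],None,fx=2.6,fy=2.6,interpolation=cv2.INTER_NEAREST))
for (u,vv) in [(320,60),(285,150),(300,100),(400,120),(60,60),(100,50),(40,120),(290,15),(300,40),(100,150),(365,152)]:
    print(u,vv,W[vv,u])
S=np.load("pics/scene0.npz");Ws=cloud("scene",S["d"],S["T"])
print(S["T"])
```

```text
[[  -0.    1.   -0.  264.]
 [  -1.   -0.    0.   23.]
 [   0.    0.    1. 1743.]
 [   0.    0.    0.    1.]]
125 ['609,420,379', '617,360,347', '617,290,342', '615,219,343', '615,149,339', '614,78,339', '613,7,340', '564,-51,532', '565,-114,521', '610,-206,337', '608,-276,338', '607,-347,337', '607,-419,332']
131 ['671,516,49', '683,444,-2', '682,356,-4', '679,268,0', '677,179,3', '677,92,-3', '675,3,0', '565,-55,462', '673,-173,-4', '670,-260,0', '669,-348,-1', '664,-432,13', '662,-518,13']
137 ['650,516,47', '660,444,-3', '659,356,-3', '655,267,7', '656,180,-2', '652,91,11', '653,4,0', '566,-60,382', '648,-170,9', '648,-260,-1', '646,-347,0', '644,-434,2', '641,-518,9']
143 ['629,518,42', '637,442,2', '634,353,10', '633,267,6', '634,180,-1', '614,89,82', '632,4,-7', '566,-65,298', '626,-170,7', '625,-258,1', '624,-347,-1', '588,-390,164', '620,-520,1']
149 ['579,476,183', '615,442,1', '613,355,4', '613,268,-2', '611,180,0', '610,92,-3', '608,4,0', '561,-68,230', '604,-170,4', '603,-258,0', '603,-347,-6', '570,-391,156', '598,-519,0']
155 ['565,485,154', '591,440,9', '592,356,-1', '
[... 3561 characters left out ...]
95', '221,16,653', '221,-34,691', '220,-86,684', '154,-385,-924', '152,-513,-914', '214,-265,587', '213,-326,573']
269 ['185,521,2', '182,439,-4', '181,353,-3', '179,268,-5', '146,242,-645', '199,78,452', '207,16,644', '209,-34,693', '208,-86,687', '122,-382,-919', '120,-512,-917', '200,-264,591', '199,-321,584']
320 60 [561. -95. 978.]
285 150 [560. -92. 217.]
300 100 [559. -84. 765.]
400 120 [ 621. -424.  338.]
60 60 [688. 450. 672.]
100 50 [693. 347. 714.]
40 120 [560. 509. 631.]
290 15 [636. -48. 983.]
300 40 [ 566.  -56. 1046.]
100 150 [566. 492. 239.]
365 152 [ 568. -371.  118.]
[[   1.    0.   -1. -399.]
 [  -1.    0.   -1. -967.]
 [  -0.    1.    0.  842.]
 [   0.    0.    0.    1.]]
```

View pics/hm.png

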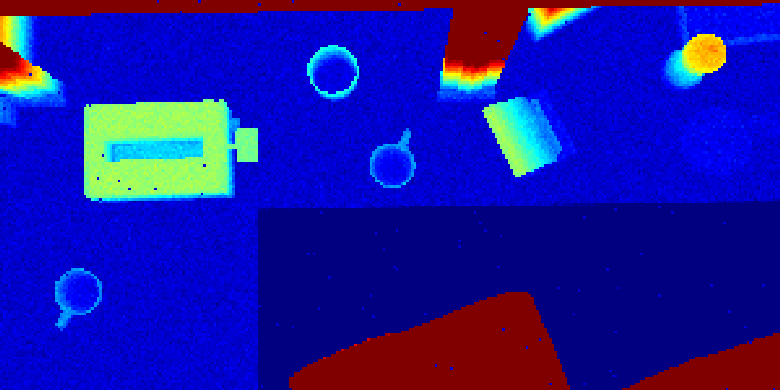

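View pics/scene0.png

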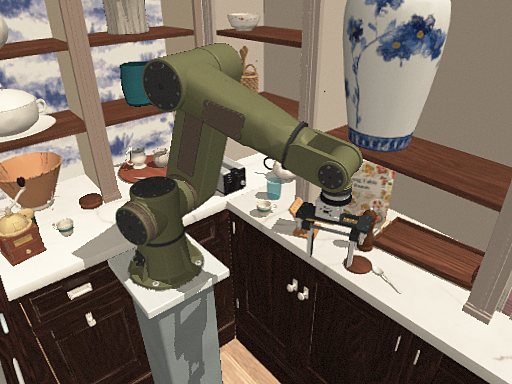

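Run:
```python
from h import *
np.set_printoptions(precision=1,suppress=True)
W=np.load("pics/topW.npy")
def reg(x0,x1,y0,y1,z0,z1):
    m=(W[...,0]>x0)&(W[...,0]<x1)&(W[...,1]>y0)&(W[...,1]<y1)&(W[...,2]>z0)&(W[...,2]<z1); return W[m]
def rect(P,n):
    r=cv2.minAreaRect(P[:,:2].astype(np.float32)); print(n,len(P),np.array(r[0]),np.array(r[1]),r[2],P[:,2].mean())
T=reg(400,560,225,440,100,130); rect(T,"toaster top")
rect(reg(400,560,200,243,80,130),"lever")
rect(reg(400,560,250,420,55,90),"slot")
S=reg(400,560,-220,-100,40,125);rect(S,"slice")
c=S.mean(0);u,s,vt=np.linalg.svd(S-c);print(c,s,vt[2])
n=vt[2]*np.sign(vt[2][2]);print("tilt from horiz",np.degrees(np.arccos(n[2])),"dir",np.degrees(np.arctan2(n[1],n[0])))
```

```text
toaster top 1650 [480.7 325.4] [123.3 198.9] 1.2602603435516357 113.56997304026575
lever 173 [482.3 221.7] [ 42.5 120.5] 89.9144287109375 104.23649164921858
slot 305 [457.2 335.6] [ 77.1 166.1] 1.6293189525604248 68.0701722489339
slice 561 [ 496.6 -155.5] [100.5  83. ] 25.399818420410156 82.78228825609172
[ 493.6 -152.9   82.8] [817.4 670.5  78.1] [ 0.3 -0.7  0.7]
tilt from horiz 46.39453530507236 dir -64.5601863065568
```

```bash
python3 - <<'E'
from h import *
np.set_printoptions(precision=2,suppress=True)
c=manip.calibration("wrist");T=np.array(c["world_from_camera"])
from scipy.spatial.transform import Rotation as R
s=manip.read_state();G=np.eye(4);G[:3,:3]=R.from_euler("xyz",s["eef_rot"]).as_matrix();G[:3,3]=s["eef_pos"]
print(np.linalg.inv(G)@T,c["fx"],c["k1"])
E
python3 -m inch '{"grip":[1,1,1,1,1,1,1],"travel":[[2,6,3],[5,12,6],[8,18,9],[12,24,10],[16,29,10],[20,33,10],[20,33,10]],"turn":[[0,0,0],[0,0,0],[0,0,0],[0,0,0],[0,0,0],[0,0,0],[0,0,0]]}'
```

```text
[[  -0.      0.97    0.25   72.4 ]
 [   1.      0.      0.      0.16]
 [   0.      0.25   -0.97 -179.31]
 [   0.      0.      0.      1.  ]] 286.43583866999404 0.013852006791820802
clock: 1.82
eef_pos: [433.5, -166.3, 305.7]
eef_rot: [3.141, -0.001, 0.438]
wrist_force: [-0.3, 0.3, -0.1]
finger_gap: 93.7
```

Run:
```python
from h import *
np.set_printoptions(precision=1,suppress=True)
im,d=snap("wrist","w1");z=np.load("pics/w1.npz");W=cloud("wrist",d,z["T"]);np.save("pics/w1W.npy",W)
print(manip.read_state()["joints"])
```

```text
[-0.4  0.   1.6  0.   1.5  0.7]
```

View pics/w1.png

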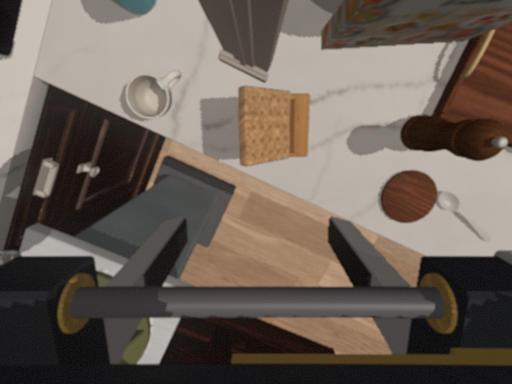

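The wrist view shows the slice at (239–291, 87–165), with its upper edge on the left at column ~240 and the rest's ledge to its right.

Run:
```python
from h import *
np.set_printoptions(precision=2,suppress=True)
W=np.load("pics/w1W.npy")
P=W[95:158,246:284].reshape(-1,3);P=P[~np.isnan(P[:,0])]
c=P.mean(0)
for _ in range(3):
    u,s,vt=np.linalg.svd(P-P.mean(0),full_matrices=False);n=vt[2]*np.sign(vt[2][2]);r=(P-P.mean(0))@n;P=P[abs(r)<4]
c=P.mean(0)
print(c,n,"tilt",np.degrees(np.arccos(n[2])),"dir",np.degrees(np.arctan2(n[1],n[0])),r.std())
# in-plane coordinates
d=-n[:2]/np.hypot(*n[:2]); a=np.array([d[1],-d[0],0]); e=np.cross(n,a);e*=np.sign(e[2])
Q=W[75:180,225:305].reshape(-1,3);Q=Q[~np.isnan(Q[:,0])]
Q=Q[(abs((Q-c)@n)<4)]
q=np.c_[(Q-c)@a,(Q-c)@e].astype(np.float32)
print("a",a,"e",e,q.min(0),q.max(0),np.percentile(q,[1,99],axis=0),cv2.minAreaRect(q))
top=Q[q[:,1]>np.percentile(q[:,1],97)];print("top pts",top.mean(0))
mid=c+a*np.percentile(q[:,0],[.5,99.5]).mean()
for f in (95,97,99,99.7): print(f, mid+e*np.percentile(q[:,1],f))
for r in range(80,172,8): print(r,[int(x) if x==x else -1 for x in W[r,232:312:4,2]])
```

```text
[ 493.18 -150.3    87.8 ] [ 0.33 -0.69  0.64] tilt 49.86233846049718 dir -64.53360285283941 0.5332691041278732
a [0.9  0.43 0.  ] e [-0.28  0.58  0.76] [ -91.95 -112.68] [49.97 39.38] [[ -48.81 -100.37]
 [  48.53   38.24]] ((-21.052894592285156, -36.626197814941406), (141.98728942871094, 151.94195556640625), 0.07127432525157928)
top pts [ 485.79 -124.7   115.48]
95 [ 482.18 -129.25  115.95]
97 [ 481.97 -128.79  116.55]
99 [ 481.79 -128.42  117.04]
99.7 [ 481.68 -128.19  117.35]
80 [0, 1, 1, 0, 0, 0, 0, 6, 22, 0, 0, 0, 0, 0, 0, 1, 0, 0, 0, 0]
88 [0, 0, 111, 115, 113, 108, 102, 95, 88, 80, 1, 0, 0, 0, -1, 0, -1, 0, 1, 0]
96 [0, 0, 111, 115, 113, 108, 101, 96, 89, 83, 75, 68, 60, 53, 45, 12, 10, 11, 12, 11]
104 [0, 0, 110, 115, 114, 108, 101, 94, 89, 82, 75, 70, 62, 53, 46, 42, 46, 11, 12, 11]
112 [0, -1, 111, 113, 113, 107, 102, 96, 88, 81, 77, 69, 62, 53, 48, 42, 43, 11, 13, 10]
120 [1, 1, 111, 114, 113, 108, 101, 95, 89, 82, 77, 68, 61, 53, 45, 42, 44, 11, 10, 12]
128 [1, 1, 109, 113, 113, 107, 100, 96, 88, 82, 76, 68, 60, 54, 44, 41, 44, 11, 13, 11]
136 [0, 2, 109, 113, 114, 108, 102, 95, 89, 83, 76, 68, 62, 53, 44, 42, 44, 11, 11, 11]
144 [-1, 0, 110, 113, 115, 109, 101, 96, 89, 82, 76, 67, 60, 51, 43, 45, 40, 12, 12, 10]
152 [-1, 0, 109, 113, 113, 108, 103, 97, 90, 81, 76, 68, 60, 52, 44, 42, 41, 11, 13, 0]
160 [-1, 0, 109, 114, 114, 108, 103, 97, 92, 81, 74, 67, 0, 0, 1, 0, 0, 0, 0, 0]
168 [-914, 0, 0, 0, 0, 0, 0, 0, 0, 0, 0, 0, 0, 0, 0, 0, 0, 0, 0, 1]
```

```bash
python3 -m inch '{"grip":[0.3,0.3,0.3,0.3,0.3,0.3,0.3,0.3],"travel":[[0,3,-2],[0.5,6,-4],[1,8,-6],[1.2,10,-8],[1.2,11.2,-10],[1.2,11.2,-10],[1.2,11.2,-10],[1.2,11.2,-10]],"turn":[[-7.2,-3.4,0],[-14.4,-6.8,0],[-21.7,-10.2,0],[-28.9,-13.6,0],[-36.1,-17.2,0],[-36.1,-17.2,0],[-36.1,-17.2,0],[-36.1,-17.2,0]]}'
python3 - <<'E'
from h import *
from scipy.spatial.transform import Rotation as R
np.set_printoptions(precision=3,suppress=True)
s=manip.read_state();print(s["joints"],R.from_euler("xyz",s["eef_rot"]).as_matrix(),s["eef_pos"])
im,d=snap("wrist","w2");z=np.load("pics/w2.npz");W=cloud("wrist",d,z["T"]);np.save("pics/w2W.npy",W)
E
```

```text
clock: 2.88
eef_pos: [447.2, -53.5, 206.6]
eef_rot: [2.444, -0.006, 0.439]
wrist_force: [0.2, -1.0, 0.1]
finger_gap: 61.0
[ 0.176 -0.002  2.022 -0.788  1.061  1.688] [[ 0.905  0.323  0.277]
 [ 0.425 -0.696 -0.579]
 [ 0.006  0.642 -0.767]] [447.184 -53.541 206.626]
```

View pics/w2.png

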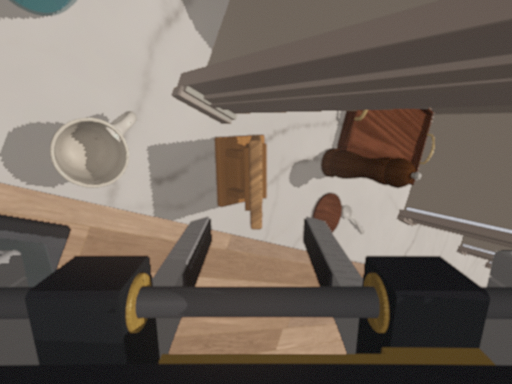

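The slice now shows edge-on at (245–265, 135–228), so the tool is aligned with it. I'll check the edge point from here.

Run:
```python
from h import *
np.set_printoptions(precision=1,suppress=True)
W=np.load("pics/w2W.npy")
e=np.array([-.2765,.5806,.766]);n=np.array([.33,-.69,.643]);n/=np.linalg.norm(n);a=np.array([.903,.43,0])
U=np.array([479.4,-123.4,112.9])
Q=W[120:240,225:290].reshape(-1,3);Q=Q[~np.isnan(Q[:,0])]
q=np.c_[(Q-U)@a,(Q-U)@n,(Q-U)@e]
m=(abs(q[:,2])<6)&(abs(q[:,1])<25)
print(m.sum(),np.percentile(q[m],[2,50,98],axis=0))
s=manip.read_state();print("tcp rel",[(s["eef_pos"]-U)@v for v in (a,n,e)])
```

```text
1142 [[-45.   -6.7  -3.5]
 [  4.8   0.2  -0.7]
 [ 48.8   6.7   0.8]]
tcp rel [np.float64(0.8458965437691148), np.float64(1.338843327790265), np.float64(121.1818817070974)]
```

```bash
python3 -m inch '{"grip":[0.3,0.3,0.3,0.3,0.3,0.3,0.3],"travel":[[0.9,-1.8,-2.5],[1.7,-3.7,-4.9],[2.6,-5.5,-7.4],[3.4,-7.4,-9.8],[4.0,-8.6,-11.5],[4.3,-9.2,-12.3],[4.3,-9.2,-12.3]],"turn":[[0,0,0],[0,0,0],[0,0,0],[0,0,0],[0,0,0],[0,0,0],[0,0,0]]}'
python3 - <<'E'
from h import *
np.set_printoptions(precision=2,suppress=True)
e=np.array([-.2765,.5806,.766]);n=np.array([.33,-.69,.643]);n/=np.linalg.norm(n);a=np.array([.903,.43,0])
U=np.array([479.4,-123.4,112.9])
s=manip.read_state();print("tcp rel",[(s["eef_pos"]-U)@v for v in (a,n,e)],s["joints"])
E
```

```text
clock: 3.8
eef_pos: [490.1, -146.1, 83.6]
eef_rot: [2.444, -0.006, 0.438]
wrist_force: [-0.3, -0.2, -0.9]
finger_gap: 61.1
tcp rel [np.float64(-0.1282726211584979), np.float64(0.34511141825188574), np.float64(-38.54541176292605)] [-0.06  0.28  2.05 -1.02  0.72  1.84]
```

```bash
python3 -m inch '{"grip":[-1,-1,-1,-1,-1],"travel":[[0,0,0],[0,0,0],[0,0,0],[0,0,0],[0,0,0]],"turn":[[0,0,0],[0,0,0],[0,0,0],[0,0,0],[0,0,0]]}' 15
python3 - <<'E'
from h import *
snap("wrist","w3")
E
```

```text
clock: 4.42
eef_pos: [490.1, -146.0, 83.7]
eef_rot: [2.444, -0.006, 0.438]
wrist_force: [-1.0, 1.2, -1.0]
finger_gap: 14.6
```

View pics/w3.png

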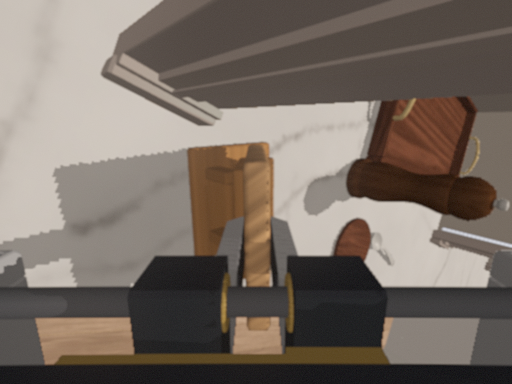

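```bash
python3 -m inch '{"grip":[-1,-1,-1,-1,-1,-1,-1,-1,-1],"travel":[[-1.1,2.3,3.1],[-2.2,4.6,6.1],[-2.8,7,10],[-4,11,14],[-5,15,17],[-6,19,19],[-6,22,20],[-6,25,20],[-6,25,20]],"turn":[[0,0,0],[0,0,0],[7.2,3.4,0],[14.4,6.8,0],[21.7,10.2,0],[28.9,13.6,0],[36.1,17.2,0],[36.1,17.2,0],[36.1,17.2,0]]}'
python3 - <<'E'
from h import *
np.set_printoptions(precision=3,suppress=True)
print(manip.read_state()["joints"]);snap("wrist","w4")
E
```

```text
clock: 5.6
eef_pos: [429.9, 104.8, 283.4]
eef_rot: [-3.141, 0.0, 0.437]
wrist_force: [-1.0, -0.3, 0.0]
finger_gap: 13.9
[0.156 0.003 1.682 0.001 1.458 1.289]
```

View pics/w4.png

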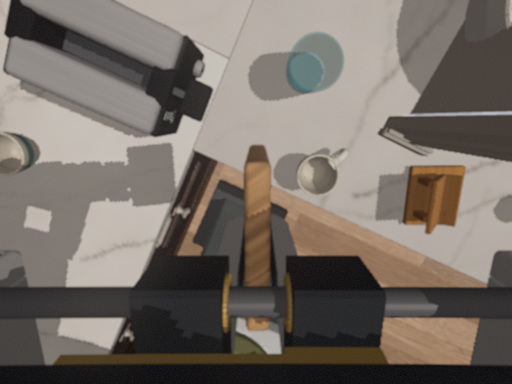

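```bash
python3 -m inch '{"grip":[-1,-1,-1,-1,-1,-1,-1,-1,-1],"travel":[[0,2,0],[1,4,0],[2,6,0],[3,8,0],[4,10,0],[5,11,0],[5,12,0],[5,12,0],[5,12,0]],"turn":[[0,0,9.5],[0,0,19],[0,0,28.5],[0,0,38],[0,0,47.5],[0,0,57],[0,0,66.3],[0,0,66.3],[0,0,66.3]]}'
python3 - <<'E'
from h import *
np.set_printoptions(precision=3,suppress=True)
print(manip.read_state()["joints"]);im,d=snap("wrist","w5")
z=np.load("pics/w5.npz");W=cloud("wrist",d,z["T"]);np.save("pics/w5W.npy",W)
E
```

```text
clock: 6.78
eef_pos: [479.9, 223.5, 283.3]
eef_rot: [-3.141, 0.001, 1.59]
wrist_force: [-0.0, -0.1, -1.4]
finger_gap: 14.3
[ 0.367  0.206  1.459 -0.     1.478  0.347]
```

View pics/w5.png

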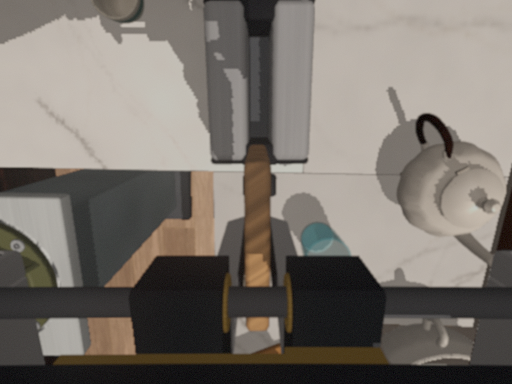

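The slice points at the slot. The toaster body spans columns 207–313, and the slot is about columns 249–272.

Run:
```python
from h import *
np.set_printoptions(precision=1,suppress=True)
W=np.load("pics/w5W.npy")
for r in (20,50,80,110,130,140,150):
    row=W[r]
    ok=row[:,2]>105
    ok[:190]=False; ok[340:]=False
    idx=np.where(ok)[0]
    # toaster outer edges & slot edges
    lo,hi=idx[0],idx[-1]
    sl=[i for i in range(235,290) if not ok[i] ]
    print(r,"y%.0f"%np.nanmean(row[idx,1]),"outer",row[lo,0],row[hi,0],"slot cols",sl[:1],sl[-1:], row[sl[0]-1,0] if sl else "",row[sl[-1]+1,0] if sl else "", [int(row[c,2]) for c in range(240,284,4)])
s=manip.read_state()
# slice top edge px
m=(W[...,2]>115)&(W[...,1]<260)
# lever, toaster near end y
c=W[90:200,255:265]
for r in range(130,200,4): print(r,W[r,245],W[r,285])
```

```text
20 y398 outer 417.9537669733037 538.7787927267497 slot cols [] []   [114, 111, 111, 110, 110, 110, 108, 111, 110, 113, 114]
50 y368 outer 419.7497575352208 538.0618122084541 slot cols [247] [271] 464.01994249576666 493.5046810822032 [115, 112, 67, 65, 65, 64, 64, 65, 107, 114, 115]
80 y337 outer 418.06227237761084 538.9137364050655 slot cols [248] [271] 465.54683099848984 494.49153238291944 [113, 115, 80, 64, 64, 65, 65, 65, 108, 114, 114]
110 y304 outer 419.80447533259775 540.3580646935759 slot cols [248] [271] 465.9106683750047 495.52931309265 [114, 114, 95, 66, 63, 65, 64, 64, 109, 113, 116]
130 y282 outer 420.4829410082449 540.6772869486047 slot cols [248] [270] 466.16591885806884 495.17291278352803 [114, 112, 103, 65, 64, 65, 64, 65, 111, 114, 115]
140 y270 outer 419.75973148619124 541.7979677644262 slot cols [249] [270] 467.4180275575067 495.5974976685933 [114, 113, 106, 68, 70, 70, 71, 71, 108, 113, 115]
150 y261 outer 421.48130714140376 540.9507008748797 slot cols [] []   [114, 114, 113, 268, 268, 269, 267, 113, 112, 115, 114]
130 [463.8 281.1 111.3] [511.4 282.2 115.3]
134 [464.  276.5 114.2] [511.7 277.5 114.9]
138 [464.  271.8 113.4] [511.9 272.8 114.9]
142 [464.1 267.1 114.6] [511.9 268.2 116.3]
146 [464.1 262.4 114.6] [512.2 263.4 115.8]
150 [464.1 257.5 113.7] [512.6 258.5 114.2]
154 [464.2 252.6 113.7] [512.9 253.5 113.3]
158 [464.2 247.7 113.5] [513.1 248.6 113.1]
162 [472.  271.8 303.8] [513.9 242.8 106.7]
166 [472.7 272.  318.7] [524.7 220.4   1. ]
170 [472.8 270.3 320.5] [525.  214.    1.7]
174 [472.8 268.2 320.5] [525.4 207.   -0.1]
178 [472.8 266.2 320.5] [525.8 200.2  -0.5]
182 [472.8 264.1 320.4] [525.8 194.    1.7]
186 [472.8 261.8 319.9] [526.2 187.    0.7]
190 [472.8 259.7 319.7] [526.7 179.8  -0.7]
194 [472.8 257.5 319.6] [526.9 173.2   0.5]
198 [472.9 255.5 320.1] [527.3 166.   -0.6]
```

Run:
```python
import cv2
a=cv2.imread("pics/w5.png"); cv2.imwrite("pics/w5c.png",cv2.resize(a[0:210,180:340],None,fx=3.7,fy=2.85,interpolation=cv2.INTER_CUBIC))
```

```text
(no output)
```

View pics/w5c.png

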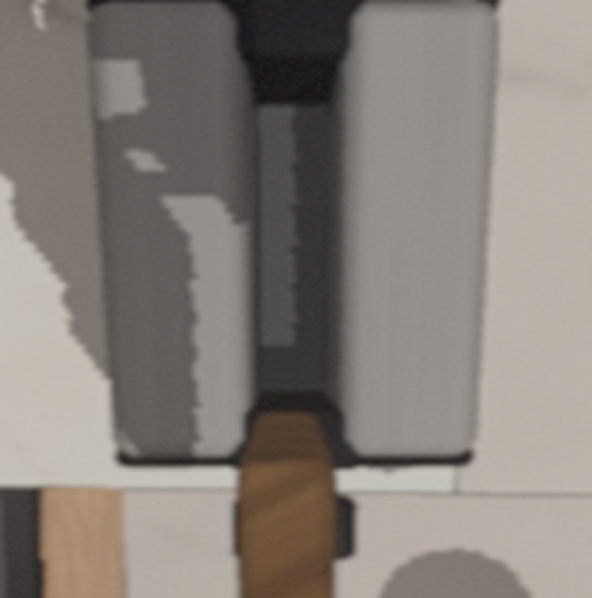

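Run:
```python
from h import *
np.set_printoptions(precision=1,suppress=True)
W=np.load("pics/w5W.npy")
for c in (228,293): print(c,[(r,int(W[r,c,1]),int(W[r,c,2])) for r in list(range(0,12))+list(range(152,170))])
for c in (258,264): print(c,[(r,int(W[r,c,1]),int(W[r,c,2])) for r in list(range(14,44,2))+list(range(126,150,2))])
# lever paddle
for c in range(240,284,3): print(c,[(int(W[r,c,0]),int(W[r,c,1]),int(W[r,c,2])) for r in (172,178,184,190)])
T=np.load("pics/topW.npy")
for r in (168,174,192,198): 
  print([(c,int(T[r,c,1]),int(T[r,c,2])) for c in list(range(128,138))+list(range(184,200))])
for r in (176,180): print("slot",[(c,int(T[r,c,1]),int(T[r,c,2])) for c in list(range(134,150))+list(range(172,200))])
```

```text
228 [(0, 417, 108), (1, 415, 112), (2, 414, 112), (3, 412, 114), (4, 412, 114), (5, 410, 115), (6, 410, 114), (7, 409, 115), (8, 407, 116), (9, 407, 114), (10, 406, 115), (11, 405, 113), (152, 254, 115), (153, 253, 116), (154, 252, 113), (155, 251, 114), (156, 249, 114), (157, 248, 112), (158, 247, 113), (159, 245, 108), (160, 243, 107), (161, 242, 105), (162, 241, 106), (163, 239, 104), (164, 221, 0), (165, 220, 1), (166, 218, 0), (167, 216, 0), (168, 215, 0), (169, 213, 0)]
293 [(0, 418, 111), (1, 415, 115), (2, 415, 113), (3, 414, 113), (4, 413, 113), (5, 412, 115), (6, 411, 114), (7, 410, 116), (8, 408, 116), (9, 408, 114), (10, 407, 114), (11, 407, 113), (152, 256, 114), (153, 255, 114), (154, 253, 115), (155, 252, 115), (156, 251, 113), (157, 250, 113), (158, 248, 112), (159, 246, 107), (160, 245, 106), (161, 244, 106), (162, 242, 104), (163, 241, 102), (164, 223, 0), (165, 222, 0), (166, 220, 0), (167, 218, 0), (168, 217, 0), (169, 215, 0)]
258 [(14, 403, 113), (16, 401, 113), (18, 400, 111), (20, 399, 109), (22, 398, 103), (24, 398, 96), (26, 398, 89), (28, 398, 82), (30, 397
[... 4258 characters left out ...]
06), (136, 406, 121), (137, 405, 109), (138, 401, 111), (139, 398, 111), (140, 398, 95), (141, 398, 79), (142, 397, 71), (143, 397, 53), (144, 393, 54), (145, 390, 55), (146, 386, 57), (147, 383, 54), (148, 380, 53), (149, 377, 50), (172, 294, 64), (173, 291, 58), (174, 288, 54), (175, 284, 62), (176, 279, 67), (177, 276, 63), (178, 266, 108), (179, 263, 111), (180, 258, 119), (181, 255, 115), (182, 252, 110), (183, 249, 110), (184, 245, 113), (185, 242, 114), (186, 240, 103), (187, 236, 107), (188, 233, 103), (189, 229, 104), (190, 226, 106), (191, 223, 103), (192, 219, 104), (193, 216, 103), (194, 212, 107), (195, 209, 101), (196, 205, 105), (197, 202, 106), (198, 199, 103), (199, 206, 0)]
```

```bash
python3 -m inch '{"grip":[-1,-1,-1,-1,-1,-1,-1,-1],"travel":[[0,3,0],[0,6,0],[0,9,-2],[0,10.8,-5],[0,10.85,-8],[0,10.85,-9],[0,10.85,-9],[0,10.85,-9]],"turn":[[0,0,0],[0,0,0],[0,0,0],[0,0,0.2],[0,0,0.2],[0,0,0.2],[0,0,0.2],[0,0,0.2]]}'
python3 - <<'E'
from h import *
np.set_printoptions(precision=3,suppress=True)
print(manip.read_state()["joints"]);im,d=snap("wrist","w6");snap("top","t6");snap("scene","s6")
z=np.load("pics/w6.npz");W=cloud("wrist",d,z["T"]);np.save("pics/w6W.npy",W)
E
```

```text
clock: 7.82
eef_pos: [480.4, 332.0, 194.9]
eef_rot: [3.14, -0.0, 1.594]
wrist_force: [-0.1, -0.3, -0.9]
finger_gap: 13.6
[ 0.542  0.383  1.435 -0.     1.322  0.519]
```

View pics/w6.png

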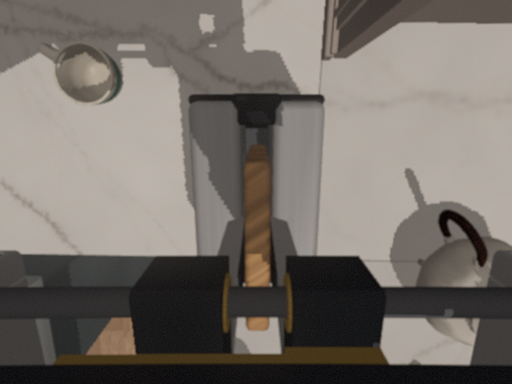

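View pics/s6.png

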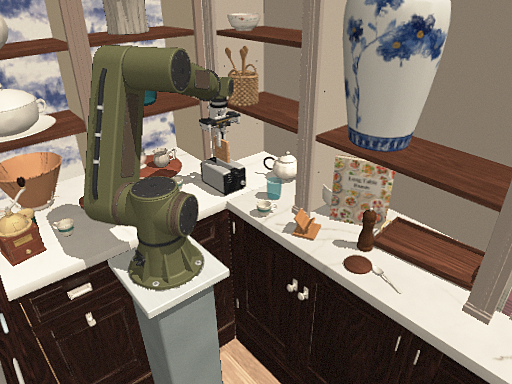

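Run:
```python
from h import *
np.set_printoptions(precision=1,suppress=True)
W=np.load("pics/w6W.npy")
for r in (120,128,136,145,170,190,210,230):
    row=W[r];z=row[:,2]
    o=np.where((z>106)&(z<122)&(np.arange(512)>150)&(np.arange(512)<360))[0]
    s=np.where((z>128)&(np.arange(512)>235)&(np.arange(512)<280))[0]
    L=o[o<256];Rr=o[o>256]
    print(r,"y%.0f"%row[Rr[len(Rr)//2],1],"outer",row[L[0],0],row[Rr[-1],0],"slot",row[L[-1],0],row[Rr[0],0],"slice",(row[s[0]],row[s[-1]]) if len(s) else "")
```

```text
120 y403 outer 418.24963743429896 539.0884499258615 slot 476.85458200054984 478.61556741721773 slice 
128 y396 outer 417.4263893846312 538.3146818598789 slot 464.2256469889486 493.22686173609793 slice 
136 y389 outer 419.5871558881912 538.8243558821912 slot 464.3067153040029 492.6695625007407 slice 
145 y381 outer 417.5966299379462 538.4227793530447 slot 464.3540340633923 493.7027724331339 slice (array([474.2, 382.8, 139.6]), array([484.8, 382.8, 137.6]))
170 y359 outer 419.4019835094554 539.8173210463095 slot 465.46786420787794 493.77218833649215 slice (array([472.5, 378.5, 230.8]), array([486.2, 378.7, 230.6]))
190 y340 outer 419.52586361904633 540.555550221371 slot 465.6498078919077 494.395814680031 slice (array([472.6, 367.8, 230. ]), array([486.1, 368.3, 230.7]))
210 y320 outer 419.7513013044426 541.0521793476679 slot 465.88723682444873 495.1173905280465 slice (array([473.3, 357.4, 231.6]), array([486.3, 358. , 232.6]))
230 y300 outer 419.8437242234704 539.7765293072874 slot 449.0475460978174 513.8314671388122 slice (array([467.8, 340.8, 218.5]), array([492.7, 341.6, 219. ]))
```

```bash
python3 -m inch '{"grip":[-1,-1,-1,-1,-1,-1,-1],"travel":[[0,0,-1.5],[0,0,-3],[0,0,-4.5],[0,0,-5.6],[0,0,-6.2],[0,0,-6.4],[0,0,-6.4]],"turn":[[0,0,0],[0,0,0],[0,0,0],[0,0,0],[0,0,0],[0,0,0],[0,0,0]]}'
python3 -m inch '{"grip":[-1,-1,-1],"travel":[[0,0,-0.1],[0,0,-0.2],[0,0,-0.2]],"turn":[[0,0,0],[0,0,0],[0,0,0]]}'
```

```text
clock: 8.85
eef_pos: [480.3, 332.1, 130.6]
eef_rot: [3.14, -0.0, 1.594]
wrist_force: [0.8, -0.2, 0.0]
finger_gap: 13.6
clock: 9.22
eef_pos: [480.3, 332.1, 128.6]
eef_rot: [3.141, -0.0, 1.594]
wrist_force: [0.8, 0.3, -0.8]
finger_gap: 14.2
```

```bash
python3 -m inch '{"grip":[-1,-1,-1,-1],"travel":[[0,0,-0.1],[0,0,-0.2],[0,0,-0.2],[0,0,-0.2]],"turn":[[0,0,0],[0,0,0],[0,0,0],[0,0,0]]}'
```

```text
clock: 9.72
eef_pos: [480.3, 332.2, 126.9]
eef_rot: [3.14, -0.001, 1.594]
wrist_force: [-2.5, -1.4, 4.0]
finger_gap: 14.2
```

```bash
python3 -m inch '{"grip":[-0.66,-0.62,-0.55,-0.45,-0.35,-0.35],"travel":[[0,0,0],[0,0,0],[0,0,0],[0,0,0],[0,0,0],[0,0,0]],"turn":[[0,0,0],[0,0,0],[0,0,0],[0,0,0],[0,0,0],[0,0,0]]}'
python3 - <<'E'
from h import *
np.set_printoptions(precision=1,suppress=True)
im,d=snap("wrist","w7")
z=np.load("pics/w7.npz");W=cloud("wrist",d,z["T"]);np.save("pics/w7W.npy",W)
for r in range(140,240,10):
    row=W[r];s=np.where((row[:,2]>120)&(np.arange(512)>235)&(np.arange(512)<285))[0]
    print(r,(row[s[0]],row[s[-1]]) if len(s) else "")
E
```

```text
clock: 10.48
eef_pos: [480.4, 332.2, 126.9]
eef_rot: [3.14, -0.001, 1.594]
wrist_force: [0.4, 0.2, 0.4]
finger_gap: 30.5
140 
150 
160 (array([473. , 382. , 151.1]), array([485.6, 382. , 148.5]))
170 (array([472.4, 378.7, 163.3]), array([486.2, 378.8, 162.1]))
180 (array([472.5, 373.4, 162.6]), array([486.3, 373.7, 162.5]))
190 (array([473. , 367.9, 161.9]), array([485.9, 368.6, 163.5]))
200 (array([473.2, 363.1, 163.9]), array([486.2, 363. , 162.6]))
210 (array([473.2, 357.5, 163.4]), array([486.3, 357.6, 162.6]))
220 (array([473.2, 351.5, 162.1]), array([497. , 342.1, 135. ]))
230 (array([473.3, 345.8, 162. ]), array([495.8, 340.6, 148.1]))
```

View pics/w7.png

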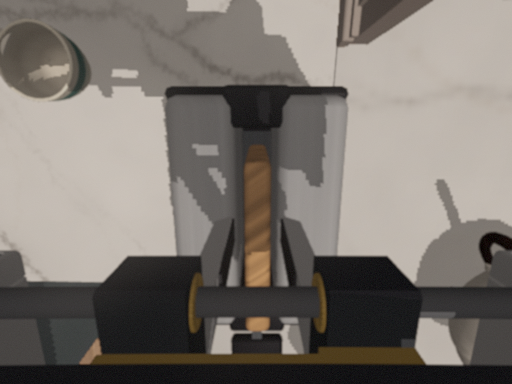

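The slice stands upright on its own: both faces of its top edge are at 472–486 in x, and z is ~163. Next I retreat straight up and go to the lever.

```bash
python3 -m inch '{"grip":[-0.2,-0.2,-0.2,-0.2,-0.2,-0.2],"travel":[[0,0,0],[0,0,2],[0,0,5],[0,0,8],[0,0,10],[0,0,10]],"turn":[[0,0,0],[0,0,0],[0,0,0],[0,0,0],[0,0,0],[0,0,0]]}'
python3 -m inch '{"grip":[-1,-1,-1,-1,-1,-1,-1,-1],"travel":[[0,-2,0],[0,-6,0],[0,-10,0],[0.2,-12.2,-3],[0.2,-12.2,-5],[0.2,-12.2,-7],[0.2,-12.2,-8],[0.2,-12.2,-8]],"turn":[[0,0,0],[0,0,0],[0,0,0],[0,0,0],[0,0,0],[0,0,0],[0,0,0],[0,0,0]]}' 40
python3 - <<'E'
from h import *
np.set_printoptions(precision=1,suppress=True)
im,d=snap("wrist","w8")
z=np.load("pics/w8.npz");W=cloud("wrist",d,z["T"]);np.save("pics/w8W.npy",W)
for l in ["wrist"]:
  b=manip.look_for(l,"crispbread");print(b[:2])
E
```

```text
clock: 11.28
eef_pos: [480.7, 332.4, 228.1]
eef_rot: [3.138, -0.002, 1.594]
wrist_force: [0.7, 0.1, 0.3]
finger_gap: 37.6
clock: 12.28
eef_pos: [482.4, 209.8, 147.4]
eef_rot: [3.139, -0.001, 1.594]
wrist_force: [0.1, -0.4, -0.3]
finger_gap: 0.5
[{'bbox': [244.4, 0.0, 273.0, 117.5], 'p': 0.7}]
```

View pics/w8.png

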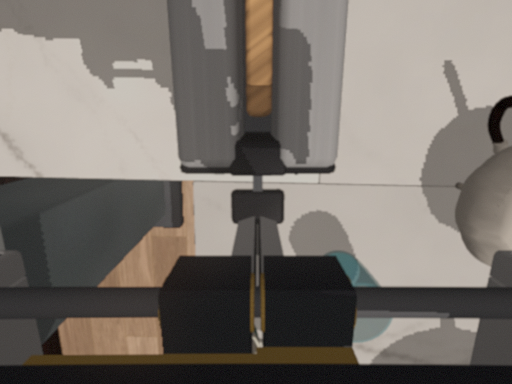

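Run:
```python
from h import *
np.set_printoptions(precision=1,suppress=True)
W=np.load("pics/w8W.npy")
for c in (238,245,275): print(c,[tuple(np.round(W[r,c]).astype(int)) for r in range(184,232,3)])
Z=W[20:110,252:268];m=Z[...,2]>150;print("slice top",np.nanmedian(Z[m],axis=0),m.mean())
for r in (20,60,90):
  row=W[r];s=np.where((row[:,2]>130)&(np.arange(512)>230)&(np.arange(512)<290))[0];print(row[s[0]],row[s[-1]])
```

```text
238 [(np.int64(460), np.int64(207), np.int64(0)), (np.int64(460), np.int64(203), np.int64(0)), (np.int64(466), np.int64(225), np.int64(102)), (np.int64(467), np.int64(223), np.int64(104)), (np.int64(467), np.int64(221), np.int64(105)), (np.int64(467), np.int64(219), np.int64(106)), (np.int64(467), np.int64(216), np.int64(105)), (np.int64(467), np.int64(214), np.int64(106)), (np.int64(467), np.int64(211), np.int64(105)), (np.int64(467), np.int64(209), np.int64(106)), (np.int64(467), np.int64(205), np.int64(104)), (np.int64(467), np.int64(203), np.int64(105)), (np.int64(467), np.int64(201), np.int64(105)), (np.int64(470), np.int64(219), np.int64(160)), (np.int64(470), np.int64(219), np.int64(165)), (np.int64(471), np.int64(219), np.int64(171))]
245 [(np.int64(468), np.int64(207), np.int64(0)), (np.int64(468), np.int64(204), np.int64(1)), (np.int64(472), np.int64(226), np.int64(103)), (np.int64(472), np.int64(224), np.int64(105)), (np.int64(-9223372036854775808), np.int64(-9223372036854775808), np.int64(-9223372036854775808)), (np.int64(472), np.int64(219), np.int64(105)), (np.int64(472
[... 791 characters left out ...]
p.int64(497), np.int64(214), np.int64(106)), (np.int64(497), np.int64(211), np.int64(104)), (np.int64(497), np.int64(209), np.int64(106)), (np.int64(497), np.int64(206), np.int64(105)), (np.int64(497), np.int64(204), np.int64(105)), (np.int64(497), np.int64(201), np.int64(105)), (np.int64(493), np.int64(220), np.int64(161)), (np.int64(493), np.int64(220), np.int64(166)), (np.int64(-9223372036854775808), np.int64(-9223372036854775808), np.int64(-9223372036854775808))]
slice top [481.1 309.  165.1] 0.9923611111111111
[473.2 330.3 162. ] [487.  330.2 163.2]
[473.4 311.4 162.1] [487.7 311.7 162.7]
[473.9 297.2 154.4] [487.7 296.7 162.8]<stdin>:4: RuntimeWarning: invalid value encountered in cast
```

```bash
python3 -m inch '{"grip":[-1,-1,-1,-1],"travel":[[0,0.1,-2],[0,0.1,-3.5],[0,0.1,-4],[0,0.1,-4]],"turn":[[0,0,0],[0,0,0],[0,0,0],[0,0,0]]}'
for i in 1 2 3; do :; done
python3 -m inch '{"grip":[-1,-1,-1],"travel":[[0,0,-0.15],[0,0,-0.15],[0,0,-0.15]],"turn":[[0,0,0],[0,0,0],[0,0,0]]}'
python3 -m inch '{"grip":[-1,-1,-1],"travel":[[0,0,-0.15],[0,0,-0.15],[0,0,-0.15]],"turn":[[0,0,0],[0,0,0],[0,0,0]]}'
```

```text
clock: 12.88
eef_pos: [483.0, 211.3, 108.6]
eef_rot: [3.138, -0.002, 1.594]
wrist_force: [0.6, 0.2, 0.7]
finger_gap: 0.5
clock: 13.25
eef_pos: [483.0, 211.3, 107.4]
eef_rot: [3.137, -0.002, 1.594]
wrist_force: [0.2, 0.3, -0.0]
finger_gap: 0.4
clock: 13.62
eef_pos: [483.0, 211.3, 105.9]
eef_rot: [3.137, -0.002, 1.594]
wrist_force: [-0.9, -0.5, -0.1]
finger_gap: 0.3
```

```bash
python3 -m inch '{"grip":[-1,-1,-1],"travel":[[0,0,-0.1],[0,0,-0.1],[0,0,-0.1]],"turn":[[0,0,0],[0,0,0],[0,0,0]]}'
python3 -m inch '{"grip":[-1,-1,-1],"travel":[[0,0,-0.1],[0,0,-0.1],[0,0,-0.1]],"turn":[[0,0,0],[0,0,0],[0,0,0]]}'
python3 -m inch '{"grip":[-1,-1,-1],"travel":[[0,0,-0.1],[0,0,-0.1],[0,0,-0.1]],"turn":[[0,0,0],[0,0,0],[0,0,0]]}'
```

```text
clock: 14.0
eef_pos: [483.1, 211.3, 105.1]
eef_rot: [3.137, -0.002, 1.594]
wrist_force: [-0.0, -0.3, 3.5]
finger_gap: 0.4
clock: 14.38
eef_pos: [483.1, 211.4, 104.1]
eef_rot: [3.137, -0.002, 1.594]
wrist_force: [-1.9, -0.6, 5.1]
finger_gap: 0.5
clock: 14.75
eef_pos: [483.1, 211.4, 103.2]
eef_rot: [3.137, -0.002, 1.594]
wrist_force: [-2.2, -0.5, 6.2]
finger_gap: 0.5
```

```bash
python3 -m inch '{"grip":[-1,-1,-1,-1,-1,-1,-1,-1,-1],"travel":[[0,0,-0.4],[0,0,-0.8],[0,0,-1.2],[0,0,-1.6],[0,0,-2.0],[0,0,-2.4],[0,0,-2.7],[0,0,-2.8],[0,0,-2.8]],"turn":[[0,0,0],[0,0,0],[0,0,0],[0,0,0],[0,0,0],[0,0,0],[0,0,0],[0,0,0],[0,0,0]]}'
for z in 0; do :; done
python3 -m inch '{"grip":[-1,-1,-1],"travel":[[0,0,-0.1],[0,0,-0.1],[0,0,-0.1]],"turn":[[0,0,0],[0,0,0],[0,0,0]]}'
python3 -m inch '{"grip":[-1,-1,-1],"travel":[[0,0,-0.1],[0,0,-0.1],[0,0,-0.1]],"turn":[[0,0,0],[0,0,0],[0,0,0]]}'
```

```text
clock: 15.88
eef_pos: [483.2, 211.4, 75.1]
eef_rot: [3.137, -0.002, 1.594]
wrist_force: [-0.6, -0.6, 4.7]
finger_gap: 0.7
clock: 16.25
eef_pos: [483.2, 211.4, 74.2]
eef_rot: [3.137, -0.002, 1.594]
wrist_force: [-1.7, 0.1, 4.8]
finger_gap: 0.2
clock: 16.62
eef_pos: [483.2, 211.4, 73.2]
eef_rot: [3.137, -0.002, 1.594]
wrist_force: [-1.5, -1.0, 5.7]
finger_gap: 0.5
```

```bash
python3 -m inch '{"grip":[-1,-1,-1],"travel":[[0,0,-0.1],[0,0,-0.1],[0,0,-0.1]],"turn":[[0,0,0],[0,0,0],[0,0,0]]}'
python3 - <<'E'
from h import *
np.set_printoptions(precision=2,suppress=True)
f=[]
for i in range(3):
    s=manip.read_state();f.append(s["wrist_force"]);
    if i==0: im,d=snap("wrist","w9")
    if i==1: snap("scene","s9");
print(np.array(f),s["eef_pos"])
z=np.load("pics/w9.npz");W=cloud("wrist",d,z["T"])
for c in (238,245,275): print(c,[(round(W[r,c,1]),round(W[r,c,2],1)) for r in range(190,222,3) if W[r,c,2]==W[r,c,2]])
Z=W[20:90,254:264];print("slice top",np.nanmedian(Z[Z[...,2]>100],axis=0))
for r in (20,60,90):
  row=W[r];s=np.where((row[:,2]>121)&(np.arange(512)>230)&(np.arange(512)<290))[0];print(row[s[0]],row[s[-1]])
a=cv2.imread("pics/s9.png"); cv2.imwrite("pics/s9c.png",cv2.resize(a[100:250,170:370],None,fx=4,fy=4,interpolation=cv2.INTER_CUBIC))
E
```

```text
clock: 17.0
eef_pos: [483.2, 211.4, 72.4]
eef_rot: [3.137, -0.002, 1.594]
wrist_force: [-2.4, -1.5, 6.8]
finger_gap: -0.0
[[-2.38 -1.51  6.84]
 [-2.38 -0.28  6.56]
 [-2.2  -0.96  6.88]] [483.2  211.37  72.39]
238 [(249, np.float64(113.7)), (247, np.float64(113.1)), (245, np.float64(112.5)), (244, np.float64(113.1)), (242, np.float64(112.1)), (240, np.float64(112.5)), (225, np.float64(69.8)), (224, np.float64(71.2)), (222, np.float64(73.4)), (220, np.float64(72.9)), (218, np.float64(72.7))]
245 [(248, np.float64(112.5)), (247, np.float64(112.6)), (245, np.float64(113.4)), (244, np.float64(112.6)), (242, np.float64(113.0)), (241, np.float64(112.5)), (225, np.float64(69.5)), (224, np.float64(70.8)), (222, np.float64(72.1)), (220, np.float64(72.3)), (221, np.float64(80.3))]
275 [(249, np.float64(112.9)), (247, np.float64(112.5)), (246, np.float64(112.9)), (244, np.float64(112.7)), (242, np.float64(112.2)), (241, np.float64(111.5)), (224, np.float64(71.5)), (222, np.float64(72.2)), (221, np.float64(72.9)), (218, np.float64(72.1))]
slice top [481.11 306.85 132.25]
[473.42 319.16 129.71] [487.48 319.55 129.54]
[473.88 305.31 129.26] [487.58 305.35 130.8 ]
[474.41 294.08 130.22] [488.07 294.43 129.94]
```

View pics/w9.png

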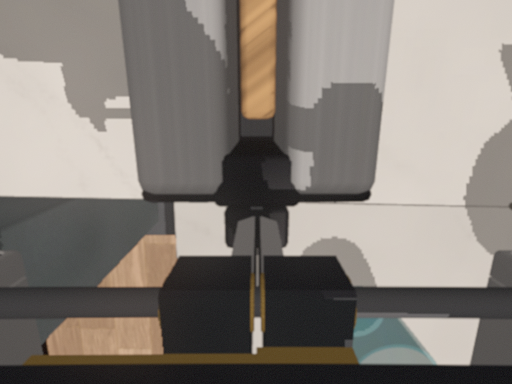

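View pics/s9c.png

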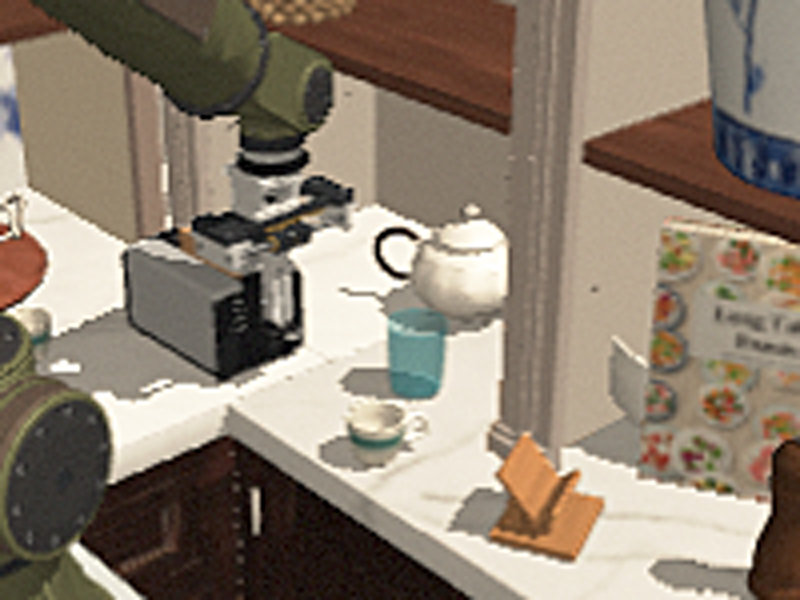

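```bash
python3 -m inch '{"grip":[-1,-1,-1,-1],"travel":[[0,0,-0.06],[0,0,-0.06],[0,0,-0.06],[0,0,-0.06]],"turn":[[0,0,0],[0,0,0],[0,0,0],[0,0,0]]}'
python3 - <<'E'
from h import *
print(manip.sign_off())
E
```

```text
clock: 17.6
eef_pos: [483.2, 211.4, 72.0]
eef_rot: [3.137, -0.002, 1.594]
wrist_force: [-2.0, -0.8, 8.0]
finger_gap: 0.4
the job is handed in; nothing more can be done
None
```

The crispbread stands on its edge in the toaster's slot, and the closed fingers are holding the lever at the third click. I handed the job in at 17.6 s on the robot's clock, well inside the 48 s limit.

- **Slice:** I gripped it by its upper edge, lifted it along its own slope and turned it upright. I lowered it until the wrist felt about 4 N, then let go. After release its top edge read about 163 mm, with both faces in line.
- **Lever:** The fingers touched the paddle at about 105 mm and ended at 72.0 mm, which is about 33 mm of travel. At the last camera look, 0.4 mm higher, the slice's top had dropped 163 → 130 mm and the slice was still upright. The camera read the paddle's upper face at about 72.5 mm.
- **Force:** The final push was about 8 N. That is slightly above the nominal 6.5 N, but the ripple covers the difference, and the bottom stop is about 12 mm further down.
- **Other objects:** My path did not touch any of them. The last scene picture shows the near cup, the glass and the pepper mill still in place. The far cup is mostly hidden by the arm in that picture, and I did not measure any of the four again.

No check failed. The camera and the finger position differed by at most 1 to 2 mm.

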